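# Slide a row of tea tins home into the tea rack

## Task

Stand the stray tea tin squarely behind the row of four on the rack's apron and let go of it, close up behind the last tin with at most about a finger's width between them. Then push all five from behind as one closed, straight row along the floor into the channel, without lifting the row's tins or letting the row buckle, until the first tin meets the end stop's pad; press it snug there for about a second with roughly 8 N at the pad (and never so hard that the stop slips), and back away so that the row stays resting against the pad. Leave the cup, saucer, jar and candle holder where they are.

Things in the scene. Friction and masses are not known exactly. Their poses are not given: they have to be found in the camera images.
- rack: fixed wooden tea rack, 532 mm long: an 8 mm thick, 90 mm wide floor board; its first 270 mm (the apron, negative x) is open, then a straight channel between two rails. Origin: on the table, under the centre of the channel's mouth; x points along the channel, inwards, y across, z up. The floor's top is at z = 8 mm. Four tins stand in single file on the apron, facing the mouth.
- mouth (a point): centre of the channel's mouth, on the floor board's top, axes as the rack's. From here the two straight rails run 262 mm in x; they stand 26 mm above the floor and 54 mm apart. Two short flared cheeks before the mouth (from x = -32 mm) widen it to about 76 mm as a lead-in.
- end_stop: fixed block (54 mm wide, 34 mm high) at the channel's far end, carrying a hand-set stop: a dark cross block with brass knob and a grey pad facing the mouth. Origin: bottom centre of its face; axes as the rack's. The pad's face is 15 to 65 mm before the origin (-x), differently each time. The pad yields 1 mm per 6 N, 4 mm at most; the cross block slips above 16 N.
- tin1: lidded metal tea tin, 36 mm (its x) by 48 mm (its y) by 60 mm high, lid 10 mm high and 1.5 mm smaller all round; weighs 80 to 180 g. Origin: centre of the underside, z up. First of the row, nearest the channel's mouth. Stands on the rack's apron with its x about along the rack's x (within 4 degrees, up to 4 mm off the centre line).
- tin2: lidded metal tea tin, 36 mm (its x) by 48 mm (its y) by 60 mm high, lid 10 mm high and 1.5 mm smaller all round; weighs 80 to 180 g. Origin: centre of the underside, z up. Second of the row. Stands on the rack's apron with its x about along the rack's x (within 4 degrees, up to 4 mm off the centre line). Gaps of 2 to 15 mm lie between the tins of the row.
- tin3: lidded metal tea tin, 36 mm (its x) by 48 mm (its y) by 60 mm high, lid 10 mm high and 1.5 mm smaller all round; weighs 80 to 180 g. Origin: centre of the underside, z up. Third of the row. Stands on the rack's apron with its x about along the rack's x (within 4 degrees, up to 4 mm off the centre line).
- tin4: lidded metal tea tin, 36 mm (its x) by 48 mm (its y) by 60 mm high, lid 10 mm high and 1.5 mm smaller all round; weighs 80 to 180 g. Origin: centre of the underside, z up. Fourth and last of the row. Stands on the rack's apron with its x about along the rack's x (within 4 degrees, up to 4 mm off the centre line). About 70 mm of apron is free behind it.
- tin5: lidded metal tea tin, 36 mm (its x) by 48 mm (its y) by 60 mm high, lid 10 mm high and 1.5 mm smaller all round; weighs 80 to 180 g. Origin: centre of the underside, z up. The stray one: stands on the table beside the rack, on the side of the rack's -y, turned up to 30 degrees from the rack's x.
- teacup: bystander: white china cup with a handle, 76 mm across, 62 mm high, standing on the saucer beside the channel (-y side). Origin: centre of its foot.
- saucer: bystander: white china saucer, 124 mm across, under the teacup. Origin: centre of its underside.
- sugar_jar: bystander: white china jar with wooden lid, 56 mm across, 75 mm high, on the table beside the channel (-y side) or beyond its far end. Origin: centre of its underside.
- candle_holder: bystander: waisted glass candle holder, 64 mm across, 50 mm high, on the table beside the channel (-y side) or beyond its far end. Origin: centre of its underside.

How it is judged (in metres and radians):
On the way, in this order (a step that is already met when the one before it is completed fails the run):
1. the stray tin stands released, square behind the last tin of the row, on the apron (centres under 60 mm apart, within 12 mm of the centre line and 0.2 rad) (horizontal distance between tin4 and tin5 below 0.06 m and x of tin5 in the frame of tin4 below -0.03 m and y of tin5 in the frame of rack between -0.012 and 0.012 m and angle between the x axis of tin5 and the x axis of rack, either way round below 0.2 rad and height (world z) of tin5 between 0.005 and 0.012 m and angle between tin5's own z axis and vertical below 0.1 rad and contact force between the fingers and tin5 below 0.05 N), for 0.2 s.
2. all five tins form one closed row (neighbours' centres under 39.5 mm apart) as the first tin enters the channel (its centre 0 to 75 mm past the mouth) (horizontal distance between tin1 and tin2 below 0.0395 m and horizontal distance between tin2 and tin3 below 0.0395 m and horizontal distance between tin3 and tin4 below 0.0395 m and horizontal distance between tin4 and tin5 below 0.0395 m and x of tin1 in the frame of rack between 0 and 0.075 m), for 0.1 s.
3. the first tin is pressed against the end stop with more than 4 N for 0.5 s (horizontal distance between tin1 and tin2 below 0.0395 m and horizontal distance between tin2 and tin3 below 0.0395 m and horizontal distance between tin3 and tin4 below 0.0395 m and horizontal distance between tin4 and tin5 below 0.0395 m and contact force between tin1 and end_stop above 4 N), for 0.5 s.
At the end, for the whole second after the job is handed in: All five tins stand upright on the channel's floor, at rest, in one straight row (within 0.15 rad of the channel), the first still bearing on the end stop's pad (more than 0.3 N, under 16 N), neighbours' centres under 39.5 mm apart and every tin's centre at least 10 mm inside the mouth (horizontal distance between tin1 and tin2 below 0.0395 m and horizontal distance between tin2 and tin3 below 0.0395 m and horizontal distance between tin3 and tin4 below 0.0395 m and horizontal distance between tin4 and tin5 below 0.0395 m and contact force between tin1 and end_stop between 0.3 and 16 N and angle between the x axis of each of tin1, tin2, tin3, tin4, tin5 and the x axis of rack, either way round below 0.15 rad and angle between each of tin1, tin2, tin3, tin4, tin5's own z axis and vertical below 0.08 rad and height (world z) of each of tin1, tin2, tin3, tin4, tin5 below 0.012 m and linear speed of each of tin1, tin2, tin3, tin4, tin5 below 0.01 m/s and x of each of tin1, tin2, tin3, tin4, tin5 in the frame of rack above 0.01 m); the robot touches nothing.
It fails at once if the end stop is pressed by the first tin with more than 16 N (its cross block would slip) (contact force between tin1 and end_stop above 16 N).
It fails at once if a tin of the row is lifted more than 10 mm off the rack's floor (height (world z) of any of tin1, tin2, tin3, tin4 above 0.018 m).
It fails at once if the row buckles: a tin of the row turns more than 0.35 rad out of line or strays more than 20 mm off the centre line (angle between the x axis of any of tin1, tin2, tin3, tin4 and the x axis of rack, either way round above 0.35 rad or y of any of tin1, tin2, tin3, tin4 in the frame of rack above 0.02 m or y of any of tin1, tin2, tin3, tin4 in the frame of rack below -0.02 m).
It fails at once if a tin is tipped by more than 0.3 rad (angle between any of tin1, tin2, tin3, tin4, tin5's own z axis and vertical above 0.3 rad).
It fails at once if a bystander is moved more than 15 mm or tipped (distance of any of teacup, saucer, sugar_jar, candle_holder from where it was at the start of the episode above 0.015 m or angle between any of teacup, sugar_jar, candle_holder's own z axis and vertical above 0.3 rad).
It also fails if it takes over 72 s, if anything falls off the work surface, if the arm or the gripper's body presses on something with over 40 N, if the wrist force passes 120 N, or if a joint passes its speed limit or range.

## Robot

A 6-joint arm with a two-finger parallel gripper is mounted at the origin on the work surface. World frame = base frame: x ahead of the robot, y to its left, z up, the work surface at z = 0. Lengths are in mm, angles in rad, forces in N, time in s.
With the tool pointing down it reaches from about 275 to 725 mm from the base axis. Payload 5.6 kg.
Tool frame: the origin (TCP) lies at the very end of the fingers, on their centre line; the grasp point (between the pads) lies 19 mm behind it (hold_point_z is the distance from the TCP to the grasp point, in mm); z points along the fingers, y is the line along which they close (so a half turn about z gives the same grasp; the last joint's range is limited). The gripper opens to 85 mm and grips with 20 to 120 N. Pads are 22 mm wide; open, the fingers measure 114 mm over their backs; the gripper's body (76 mm by 85 mm) begins 54 mm behind the grasp point. The pads swing forward as they close: fully open they stand 13 mm farther back than shut.
Start: joints at [1.575, 0.255, 0.108, 0, -1.424, -0.285], TCP at [152.391, 528.46, 231.283] pointing down, gripper open.
Joint ranges: [-2.95, 2.95], [-1.21, 1.97], [-1.09, 1.5], [-2.87, 1.71], [-2.94, -0.07], [-3.05, 3.05]. Speed limits (rad/s): [2.57, 2.57, 3.14, 3.14, 3.14, 3.14].

## Interface

Orientations are given as a 3x3 rotation matrix whose columns are the frame's x, y, z axes.
In Python, from station import * gives the robot as it stands. The module is installed in compiled form; this text tells all that it offers.
- The arm moves only by the tool play_rows, never from a script. Its argument "commands" is one flat list of numbers, 7 for each row, row after row: the shift along the world's x, y, z in normalised numbers (1 is 75 cm), then the turn, a rotation vector about the world's x, y, z in a scale on which 1.0 is pi rad, then the opening, from 0 (shut) to 1 (fully open). A call has 1 to 5 rows; each row is the pose to reach, as a shift and turn from the pose commanded when the call began; what a row does not reach only later rows make up. A row lasts 1/12 s, in which the tool goes at most 41.7 mm and 7.16 degrees, less where a joint would pass 70% of its speed; a pose out of reach is approached as far as the arm can. No shift or turn number may pass 1 either way. A call with a gripper value outside its range is refused whole. The fingers move at their own pace and stop on an object; "grip_force" is the grip in N (left out, the last holds). Time passes only in rows, so rows that repeat a pose let the fingers close. It gives the time, the measured TCP pose, the force, the opening and the grip force at its end, in the units of the state.
- get_obs(): the state, without advancing time (a new reading comes with each control period).
- capture(name): name is "side" or "top" or "wrist"; returns the picture (480x640x3 uint8, blue, green, red); there is no depth.
- calibration(name): a dict with "fx", "fy", "cx", "cy" (pixels), "rvec" (rotation vector, rad) and "tvec" (3), from world to camera coordinates, as OpenCV has them; the wrist camera has in their place "T_tool_cam" (4x4, takes a point from camera to tool coordinates, whose origin is the TCP and whose axes are the flange's). Camera axes: x right, y down, z forward; pixel columns grow to the right and rows downward; lengths in mm; the calibration is good to about 2 mm. A picture is of the moment at which its call begins: read the wrist's pose just before it. calibration takes no time and is no camera call.
- finish_job(): hands the job in; it is judged then, once.
The state is a dict: "t": time; "joints": joint angles; "joint_velocities": joint speeds; "joint_efforts": joint torques, N m; "tcp_pos": TCP position; "tcp_rot": TCP orientation; "contact_force": force on the tool from outside, world axes, zero at the start; "wrist_torque": the same for the moment, N m; "width": finger opening in mm; "grasp_force": force on a finger pad.
Only numpy, scipy, OpenCV 4.12 (cv2) and the standard library are available. Lean on these libraries where they do the work, as an engineer would, in place of code of your own. Each camera call takes 0.05 s, during which the arm holds its last target. There are 200 camera calls.

## Working session

There is one attempt and no reset: what is moved stays moved. The work goes in short steps, Python scripts to look and compute and a tool call to move; the robot and the scene stay as the last step left them, time stands still between calls to the robot, and variables do not carry over. Pictures are saved under pics/ and viewed, at most 10 in all, crops included, and the job is handed in when it is done.

Besides the shell and the picture viewer there is one more tool, called after "Request:" as a command line: name --argument value ..., lists and objects as JSON in quotes. play_rows: Moves the arm, as the interface text tells. Its arguments: {"type":"object","properties":{"commands":{"type":"array"},"grip_force":{"type":"number"}},"required":["commands"]}

```bash
mkdir -p pics; python3 - <<'E'
from station import *
import cv2
for n in("top","side"):
    cv2.imwrite(f"pics/{n}0.png",capture(n))
    print(n,calibration(n))
print(calibration("wrist"));o=get_obs();print(o)
E
```

```text
top {'fx': 554.9624471217397, 'fy': 554.9624471217397, 'cx': 323.4531768565792, 'cy': 245.83067545732058, 'rvec': array([ 2.17768779, -2.12386819,  0.11175148]), 'tvec': array([ 93.76199274, 541.81642537, 870.39842339])}
side {'fx': 519.8637944148729, 'fy': 519.8637944148729, 'cx': 324.81039724657126, 'cy': 242.4705928171815, 'rvec': array([ 0.24142484, -2.78909449,  1.2750687 ]), 'tvec': array([521.66933798,  19.73050803, 999.84255489])}
{'fx': 408.454369694026, 'fy': 408.454369694026, 'cx': 317.5454539711335, 'cy': 240.0662904507761, 'T_tool_cam': array([[-2.06123233e-04, -9.45285373e-01, -3.26244574e-01,
         8.51331590e+01],
       [ 9.99999765e-01,  1.84713273e-05, -6.85325911e-04,
        -1.01008825e+00],
       [ 6.53854730e-04, -3.26244639e-01,  9.45285147e-01,
        -1.41418437e+02],
       [ 0.00000000e+00,  0.00000000e+00,  0.00000000e+00,
         1.00000000e+00]])}
{'t': 0.1, 'joints': array([ 1.57461394e+00,  2.55714363e-01,  1.07150422e-01, -4.23521572e-04,
       -1.42388065e+00, -2.84621908e-01]), 'joint_velocities': array([-0.00033657, -0.00223632,  0.00430198,  0.00191226, -0.00223844,
       -0.00032811]), 'joint_efforts': array([-3.40387407e-03, -3.87606096e+01,  2.38472396e+01,  5.37794977e+00,
       -3.83468141e-03,  3.34405165e-06]), 'tcp_pos': array([152.23343501, 528.06764734, 230.47854177]), 'tcp_rot': array([[ 9.60815591e-01, -2.77188077e-01, -4.12663647e-04],
       [-2.77188378e-01, -9.60814176e-01, -1.64984033e-03],
       [ 6.08229875e-05,  1.69957788e-03, -9.99998554e-01]]), 'contact_force': array([ 0.41260161, -0.39746238,  0.56742678]), 'wrist_torque': array([-0.01483068, -0.03911853,  0.01401194]), 'grasp_force': 0.0, 'width': 85.5102223385151}
```

View pics/top0.png

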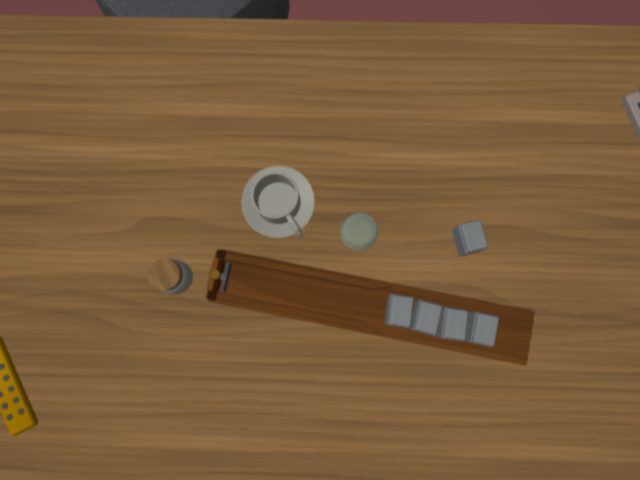

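View pics/side0.png

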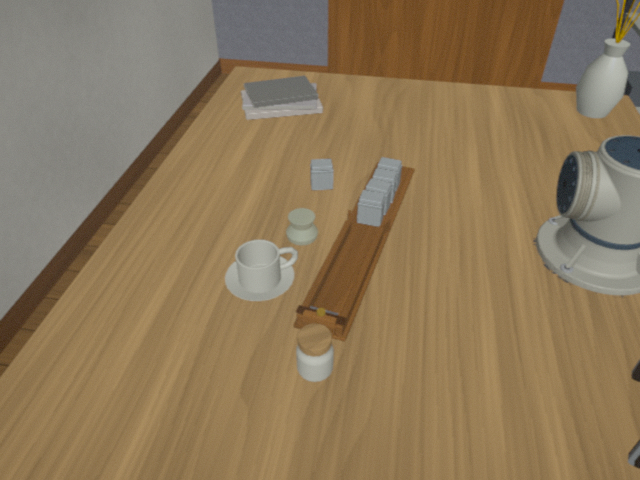

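The top view shows the rack lying from (212,275) at the end stop to (530,335) at the apron end. The row is at (400,311) to (485,329), the stray tin at (470,238), and the cup, glass and jar at (278,200), (360,232) and (170,275). I'll enlarge these.

```bash
python3 - <<'E'
import cv2
im=cv2.imread("pics/top0.png")
def crop(x0,y0,x1,y1,s,n):
    c=cv2.resize(im[y0:y1,x0:x1],None,fx=s,fy=s,interpolation=cv2.INTER_CUBIC)
    c=cv2.convertScaleAbs(c,alpha=1.3,beta=15)
    for x in range(-(-x0//10)*10,x1,10):cv2.putText(c,str(x),((x-x0)*s,8),0,.3,(255,255,255),1);cv2.line(c,((x-x0)*s,10),((x-x0)*s,16),(255,255,255),1)
    for y in range(-(-y0//10)*10,y1,10):cv2.putText(c,str(y),(0,(y-y0)*s+4),0,.3,(255,255,255),1);cv2.line(c,(20,(y-y0)*s),(26,(y-y0)*s),(255,255,255),1)
    cv2.imwrite(n,c)
crop(370,216,540,366,4,"pics/c1.png")
crop(196,240,396,340,4,"pics/c2.png")
E
```

```text
(no output)
```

View pics/c1.png

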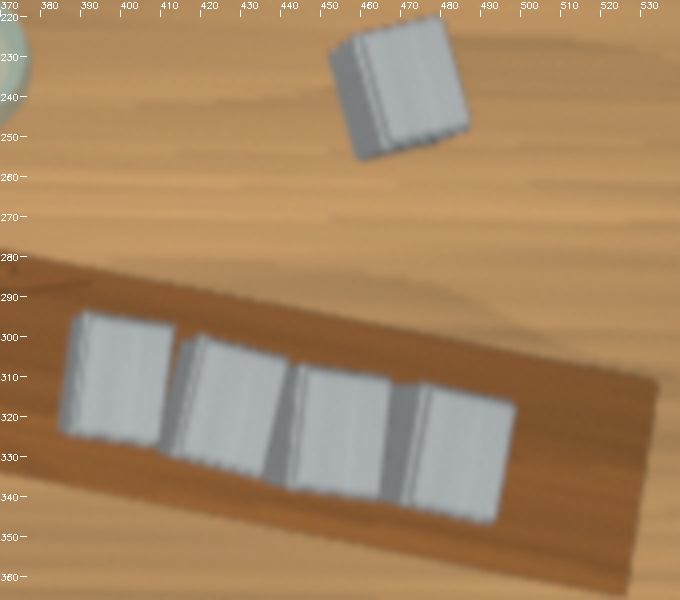

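View pics/c2.png

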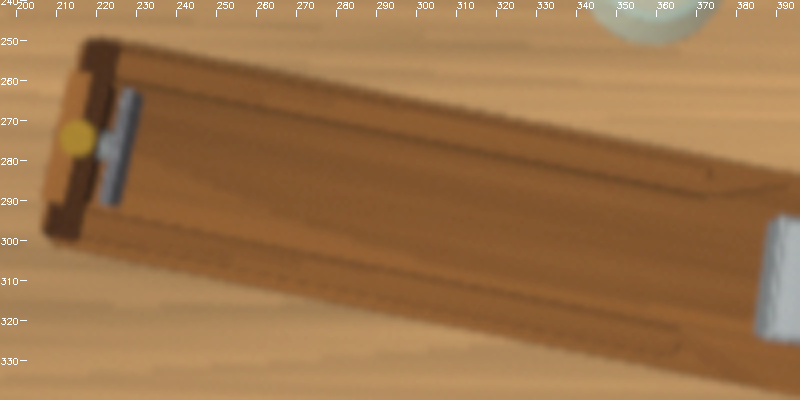

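In the crops I can read the lid corners of each tin, the two apron corners (658,380) and (627,597) in c1, and the pad face (143,92) to (120,206) in c2. Next I'll turn these into world poses.

```bash
cat > h.py <<'E'
from station import *
import numpy as np, cv2
from scipy.optimize import least_squares
def ray(name,uv,z):
    c=calibration(name);R=cv2.Rodrigues(np.array(c["rvec"]))[0];t=np.array(c["tvec"])
    uv=np.atleast_2d(uv);d=np.c_[(uv[:,0]-c["cx"])/c["fx"],(uv[:,1]-c["cy"])/c["fy"],np.ones(len(uv))]@R
    o=-R.T@t
    return o+d*((np.asarray(z)-o[2])/d[:,2])[:,None]
c1=lambda p:np.array(p)/4+[370,216]
c2=lambda p:np.array(p)/4+[196,240]
E
python3 - <<'E'
from h import *
np.set_printoptions(precision=1,suppress=True)
A=ray("top",c1([(658,380),(627,597)]),8)[:,:2]; print("apron",A,np.linalg.norm(A[0]-A[1]))
# long edges (board/rail lower/upper) at z=8 on apron
E=ray("top",c1([(0,248),(0,474)]),8)[:,:2]; print(E,E-A, np.arctan2(*(E-A)[:,::-1].T))
P=ray("top",c2([(143,92),(120,206)]),30)[:,:2]; print("pad",P,np.linalg.norm(P[0]-P[1]))
M=ray("top",c2([(708,170),(705,197),(680,325),(678,352)]),34)[:,:2];print("railends",M)
ex=(E-A).sum(0);ex/=np.linalg.norm(ex);ey=np.array([-ex[1],ex[0]])
mid=A.mean(0);O=mid+270*ex
print("ex",ex,np.arctan2(ex[1],ex[0]),"O",O)
tor=lambda p:np.c_[(p-O)@ex,(p-O)@ey]
print("rack frame: pad",tor(P),"rails",tor(M))
T={'t1':[(85,312),(175,326),(160,446),(72,436)],'t2':[(203,336),(290,360),(264,476),(180,455)],'t3':[(304,365),(391,379),(380,500),(295,489)],'t4':[(428,384),(515,404),(495,523),(408,504)],'t5':[(360,33),(440,16),(469,128),(388,152)]}
for k,v in T.items():
    Q=ray("top",c1(v),60 if k=='t5' else 68)[:,:2]
    a=(Q[0]+Q[3]-Q[1]-Q[2]);b=(Q[0]+Q[1]-Q[2]-Q[3])
    print(k,"world",Q.mean(0),"rack",tor(Q.mean(0)[None]),"sizes",np.linalg.norm(a)/2,np.linalg.norm(b)/2,"ang",np.arctan2(a[1],a[0]),np.arctan2(b[1],b[0]))
B=ray("top",[(278,200),(360,232),(170,275)],[30,50,60])[:,:2];print("byst",B,tor(B))
E
```

```text
apron [[ 443.  -241.5]
 [ 355.1 -227.3]] 89.01793972187866
[[490.4  29. ]
 [397.7  27.6]] [[ 47.5 270.6]
 [ 42.6 254.9]] [1.4 1.4]
pad [[507.9 256.4]
 [461.3 263.6]] 47.18913143667088
railends [[481.6  25.8]
 [470.7  26.9]
 [419.4  36.1]
 [408.7  36.7]]
ex [0.2 1. ] 1.4010829392561357 O [444.6  31.7]
rack frame: pad [[232.1 -24.4]
 [231.4  22.8]] rails [[  0.5 -37.4]
 [ -0.4 -26.5]
 [  0.   25.6]
 [ -1.2  36.3]]
t1 world [436.9 -15.1] rack [[-47.4  -0.3]] sizes 34.45137414300777 47.08826757389679 ang 1.4628627313389062 -0.10532712157310528
t2 world [427.8 -57.8] rack [[-91.1   1.5]] sizes 33.691230479446766 45.99264265446652 ang 1.339318682601013 -0.20240010847511203
t3 world [418.8 -99.3] rack [[-133.4    3.3]] sizes 33.07739982212845 46.8212346160931 ang 1.4528904374371001 -0.08435839675324412
t4 world [ 412.2 -144.6] rack [[-179.3    2.2]] sizes 33.71815349218761 46.189709379846036 ang 1.376350514094039 -0.1748131106290295
t5 world [ 556.6 -129.6] rack [[-140.  -137.6]] sizes 32.89098750703246 47.01187859043916 ang 1.8450660968117432 0.23377898305859968
byst [[614.3 184.5]
 [561.   49. ]
 [483.9 347.7]] [[ 179.3 -141.4]
 [  36.7 -111.8]
 [ 318.1   14.7]]
```

The rack frame checks out: the rail ends fall at x≈0 and the sizes agree. The stray tin is at (556.6,-129.6) with its y axis at about 0.25 rad. I'll fly above it, turning by -1.04 rad.

The rows are not in the units I measure in: shifts go in shares of 75 cm and turns go in shares of pi rad. I convert before sending: -16.45 cm / 75 = -0.2193, 10.1 cm / 75 = 0.1347, -0.26 rad / 3.1416 = -0.0828.

Request:
play_rows --commands '[0.0269,-0.0439,0,0,0,-0.0166,1,0.0539,-0.0877,0,0,0,-0.0331,1,0.0808,-0.1316,0,0,0,-0.0497,1,0.1077,-0.1755,0,0,0,-0.0662,1,0.1347,-0.2193,0,0,0,-0.0828,1]'

```text
t: 0.52
tcp_pos: [253.8, 362.1, 230.9]
tcp_rot: [[0.856, -0.517, -0.0], [-0.517, -0.856, -0.001], [0.0, 0.001, -1.0]]
contact_force: [0.6, 0.6, 0.7]
width: 85.4
grasp_force: 0.0
```

Converted, -16.45 cm / 75 = -0.2193, -13.16 cm / 75 = -0.1755, -0.26 rad / 3.1416 = -0.0828.

Request:
play_rows --commands '[0.0269,-0.0439,0,0,0,-0.0166,1,0.0539,-0.0877,0,0,0,-0.0331,1,0.0808,-0.1316,0,0,0,-0.0497,1,0.1077,-0.1755,0,0,0,-0.0662,1,0.1347,-0.2193,0,0,0,-0.0828,1]'

```text
t: 0.93
tcp_pos: [354.6, 197.6, 231.2]
tcp_rot: [[0.695, -0.719, -0.0], [-0.719, -0.695, 0.0], [-0.0, -0.0, -1.0]]
contact_force: [0.9, 0.6, 0.3]
width: 85.2
grasp_force: 0.0
```

Converted, -16.45 cm / 75 = -0.2193, -13.16 cm / 75 = -0.1755, -0.26 rad / 3.1416 = -0.0828.

Request:
play_rows --commands '[0.0269,-0.0439,0,0,0,-0.0166,1,0.0539,-0.0877,0,0,0,-0.0331,1,0.0808,-0.1316,0,0,0,-0.0497,1,0.1077,-0.1755,0,0,0,-0.0662,1,0.1347,-0.2193,0,0,0,-0.0828,1]'

```text
t: 1.35
tcp_pos: [455.7, 33.0, 231.1]
tcp_rot: [[0.486, -0.874, -0.0], [-0.874, -0.486, 0.0], [-0.0, 0.0, -1.0]]
contact_force: [1.0, 0.1, -0.4]
width: 85.4
grasp_force: 0.0
```

Converted, -16.45 cm / 75 = -0.2193, -13.16 cm / 75 = -0.1755, -0.26 rad / 3.1416 = -0.0828.

Request:
play_rows --commands '[0.0269,-0.0439,0,0,0,-0.0166,1,0.0539,-0.0877,0,0,0,-0.0331,1,0.0808,-0.1316,0,0,0,-0.0497,1,0.1077,-0.1755,0,0,0,-0.0662,1,0.1347,-0.2193,0,0,0,-0.0828,1]'

```text
t: 1.77
tcp_pos: [556.8, -131.4, 230.7]
tcp_rot: [[0.245, -0.97, -0.001], [-0.97, -0.245, 0.0], [-0.0, 0.001, -1.0]]
contact_force: [1.2, 0.5, 0.6]
width: 85.5
grasp_force: 0.0
```

Converted, -7 cm / 75 = -0.0933, -6 cm / 75 = -0.08.

Request:
play_rows --commands '[0,0,-0.0267,0,0,0,1,0,0,-0.0533,0,0,0,1,0,0,-0.08,0,0,0,1,0,0,-0.0933,0,0,0,1,0,0,-0.0933,0,0,0,1]'

```text
t: 2.18
tcp_pos: [554.6, -129.3, 158.4]
tcp_rot: [[0.247, -0.969, -0.006], [-0.969, -0.247, 0.001], [-0.002, 0.005, -1.0]]
contact_force: [0.4, -0.6, -0.2]
width: 85.5
grasp_force: 0.0
```

```bash
python3 - <<'E'
from h import *
o=get_obs();print(o["tcp_pos"],o["tcp_rot"])
np.savez("w1.npz",p=o["tcp_pos"],R=o["tcp_rot"])
cv2.imwrite("pics/w1.png",capture("wrist"))
E
```

```text
[ 554.64065905 -129.31713693  158.36671978] [[ 2.47056276e-01 -9.68983700e-01 -5.81252902e-03]
 [-9.68998911e-01 -2.47064113e-01  6.59869059e-04]
 [-2.07546969e-03  5.46930949e-03 -9.99982889e-01]]
```

View pics/w1.png

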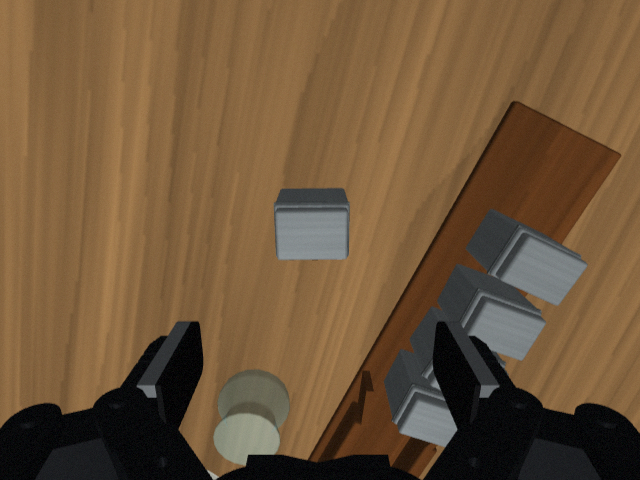

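The wrist view shows the stray tin square to the gripper, with lid corners at about (277,207), (349,207), (348,259) and (277,259). The rack's rear corners are at (515,101) and (619,155), and tin4's lid corners at (522,229), (586,266), (561,303) and (497,271).

```bash
cat >> h.py <<'E'
def wray(p,R,uv,z):
    c=calibration("wrist");T=np.array(c["T_tool_cam"])
    uv=np.atleast_2d(uv);d=np.c_[(uv[:,0]-c["cx"])/c["fx"],(uv[:,1]-c["cy"])/c["fy"],np.ones(len(uv))]@T[:3,:3].T@R.T
    o=p+R@T[:3,3]
    return (o+d*((z-o[2])/d[:,2])[:,None])[:,:2]
E
python3 - <<'E'
from h import *
np.set_printoptions(precision=2,suppress=True)
w=np.load("w1.npz");p,R=w["p"],w["R"]
for uv,z in (([(277,207),(349,207),(348,259),(277,259)],60),([(522,229),(586,266),(561,303),(497,271)],68)):
    Q=wray(p,R,uv,z);b=Q[0]+Q[3]-Q[1]-Q[2];a=Q[2]+Q[3]-Q[0]-Q[1]
    print(Q.mean(0),np.linalg.norm(a)/2,np.linalg.norm(b)/2,np.arctan2(a[1],a[0]),np.arctan2(b[1],b[0]))
A=wray(p,R,[(515,101),(619,155)],8);print(A,np.linalg.norm(A[0]-A[1]),A.mean(0),np.arctan2(*(A[0]-A[1])[::-1]))
E
```

```text
[ 559.57 -133.16] 33.81824793713237 44.16218479294586 1.8072612273071516 0.2479930028060475
[ 417.84 -148.81] 28.443067897154524 49.47211779038291 1.4342462910502263 -0.2364620289379496
[[ 445.95 -241.72]
 [ 360.03 -226.3 ]] 87.29229764356701 [ 402.99 -234.01] -0.17755298355615154
```

Converted, -14.6 cm / 75 = -0.1947, -12 cm / 75 = -0.16.

Request:
play_rows --commands '[0.0021,-0.0027,-0.04,0,0,0,1,0.0021,-0.0027,-0.08,0,0,0,1,0.0021,-0.0027,-0.12,0,0,0,1,0.0021,-0.0027,-0.16,0,0,0,1,0.0021,-0.0027,-0.1947,0,0,0,1]'

```text
t: 2.65
tcp_pos: [558.9, -131.3, 15.3]
tcp_rot: [[0.248, -0.969, 0.002], [-0.969, -0.248, -0.0], [0.001, -0.002, -1.0]]
contact_force: [0.2, -0.8, -0.7]
width: 85.5
grasp_force: 0.0
```

Request:
play_rows --commands '[0,0,0,0,0,0,1,0,0,0,0,0,0,1,0,0,0,0,0,0,0.3,0,0,0,0,0,0,0.3,0,0,0,0,0,0,0.3]' --grip_force 30

```text
t: 3.07
tcp_pos: [559.6, -131.6, 17.5]
tcp_rot: [[0.248, -0.969, 0.004], [-0.969, -0.248, -0.0], [0.001, -0.004, -1.0]]
contact_force: [-0.1, 0.3, 0.8]
width: 51.6
grasp_force: 0.0
```

Request:
play_rows --commands '[0,0,0,0,0,0,0.3,0,0,0,0,0,0,0.3,0,0,0,0,0,0,0.3,0,0,0,0,0,0,0.3,0,0,0,0,0,0,0.3]'

```text
t: 3.48
tcp_pos: [559.5, -131.6, 17.4]
tcp_rot: [[0.248, -0.969, 0.004], [-0.969, -0.248, -0.0], [0.001, -0.004, -1.0]]
contact_force: [-1.1, 0.5, 6.7]
width: 47.4
grasp_force: 32.3
```

Request:
play_rows --commands '[0,0,0.0267,0,0,0,0.3,0,0,0.0533,0,0,0,0.3,0,0,0.08,0,0,0,0.3,0,0,0.1067,0,0,0,0.3,0,0,0.12,0,0,0,0.3]'

```text
t: 3.9
tcp_pos: [559.1, -131.7, 108.3]
tcp_rot: [[0.248, -0.969, 0.004], [-0.969, -0.248, -0.0], [0.001, -0.004, -1.0]]
contact_force: [-0.1, -0.2, -0.3]
width: 47.8
grasp_force: 31.6
```

Converted, -15.1 cm / 75 = -0.2013, -12.1 cm / 75 = -0.1613, -0.42 rad / 3.1416 = -0.1337.

Request:
play_rows --commands '[-0.04,-0.016,0,0,0,-0.0267,0.3,-0.08,-0.032,0,0,0,-0.0535,0.3,-0.1213,-0.048,0,0,0,-0.0802,0.3,-0.1613,-0.064,0,0,0,-0.107,0.3,-0.2013,-0.0813,0,0,0,-0.1337,0.3]'

```text
t: 4.32
tcp_pos: [405.1, -192.6, 104.9]
tcp_rot: [[-0.173, -0.985, -0.0], [-0.985, 0.173, 0.0], [-0.0, 0.001, -1.0]]
contact_force: [-0.5, -0.2, -1.7]
width: 47.9
grasp_force: 31.7
```

Request:
play_rows --commands '[0,0,0,0,0,0,0.3,0,0,0,0,0,0,0.3,0,0,0,0,0,0,0.3,0,0,0,0,0,0,0.3,0,0,0,0,0,0,0.3]'

```text
t: 4.73
tcp_pos: [407.7, -192.3, 105.1]
tcp_rot: [[-0.168, -0.986, -0.0], [-0.986, 0.168, 0.0], [-0.0, 0.0, -1.0]]
contact_force: [0.6, 0.2, -1.2]
width: 47.7
grasp_force: 31.8
```

```bash
python3 - <<'E'
from h import *
o=get_obs();print(o["tcp_pos"],o["tcp_rot"],o["t"])
np.savez("w2.npz",p=o["tcp_pos"],R=o["tcp_rot"])
a=capture("wrist");b=capture("top")
b=cv2.resize(b[200:380,360:560],(480,432),interpolation=cv2.INTER_CUBIC)
cv2.imwrite("pics/w2.png",a);cv2.imwrite("pics/t2.png",b)
E
```

```text
[ 407.73131202 -192.25782893  105.13332754] [[-1.68272929e-01 -9.85740443e-01 -3.46686546e-05]
 [-9.85740442e-01  1.68272927e-01  6.30973862e-05]
 [-5.63638494e-05  4.47918769e-05 -9.99999997e-01]] 4.7333
```

View pics/w2.png

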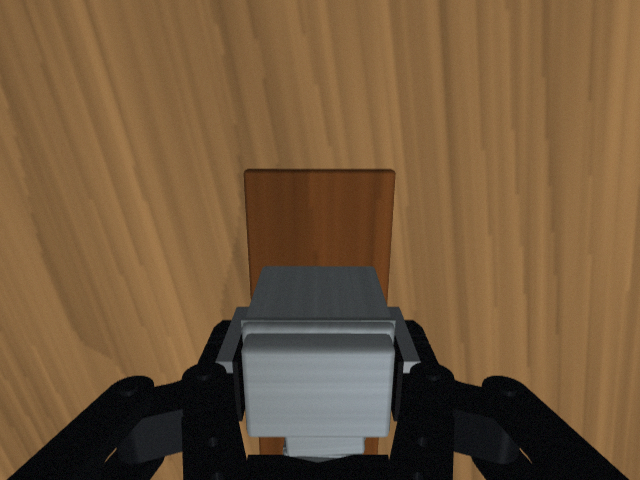

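The wrist view shows the held tin aligned with the rack. The apron end is at (244,170) to (395,170), the tin's rear bottom edge at (262,267) to (376,267), and tin4 peeks out below at row ~437.

```bash
python3 - <<'E'
from h import *
np.set_printoptions(precision=2,suppress=True)
w=np.load("w2.npz");p,R=w["p"],w["R"]
tz=lambda q:(q-p[:2])@R[:2,:2]
print(tz(wray(p,R,[(244,170),(395,170)],8)))
print(tz(wray(p,R,[(262,267),(376,267)],87.7)))
print(tz(wray(p,R,[(247,336),(392,336),(392,436),(246,436)],147.7)))
E
```

```text
[[ 44.05 -43.97]
 [ 44.04  44.13]]
[[ 16.4  -24.39]
 [ 16.41  23.63]]
[[ 20.9  -20.61]
 [ 20.92  19.82]
 [-14.48  21.93]
 [-14.51 -22.93]]
```

View pics/t2.png

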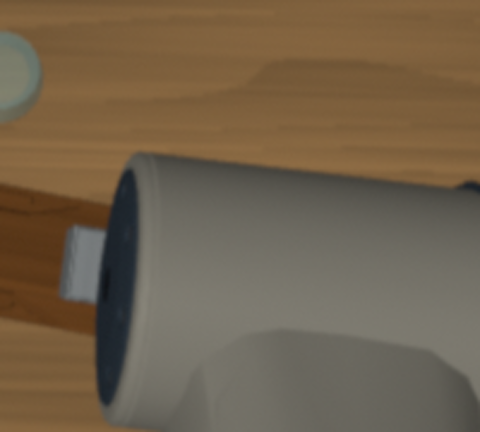

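The top camera is blocked by the forearm, but the wrist measurement is good: the tin is centred and square, with its centre 45.6 mm from the apron's end. I'll lower it, 2 mm farther back.

Converted, -7.4 cm / 75 = -0.0987, -0.03 cm / 75 = -0.0004.

Request:
play_rows --commands '[-0.0004,-0.0027,-0.0267,0,0,0,0.3,-0.0004,-0.0027,-0.0533,0,0,0,0.3,-0.0004,-0.0027,-0.08,0,0,0,0.3,-0.0004,-0.0027,-0.0933,0,0,0,0.3,-0.0004,-0.0027,-0.0987,0,0,0,0.3]'

```text
t: 5.25
tcp_pos: [405.7, -194.1, 29.4]
tcp_rot: [[-0.169, -0.986, -0.004], [-0.986, 0.169, 0.001], [-0.0, 0.004, -1.0]]
contact_force: [-0.4, -0.2, -0.4]
width: 47.6
grasp_force: 31.8
```

Converted, -0.2 cm / 75 = -0.0027, -0.1 cm / 75 = -0.0013.

Request:
play_rows --commands '[0,0,0,0,0,0,0.3,0,0,0,0,0,0,0.3,0,0,0,0,0,0,0.3,0,0,-0.0013,0,0,0,0.3,0,0,-0.0027,0,0,0,0.3]'

```text
t: 5.67
tcp_pos: [407.3, -194.6, 29.9]
tcp_rot: [[-0.169, -0.986, 0.002], [-0.986, 0.169, -0.0], [-0.0, -0.002, -1.0]]
contact_force: [-0.5, 0.1, -0.9]
width: 47.8
grasp_force: 31.8
```

Converted, -0.3 cm / 75 = -0.004, -0.2 cm / 75 = -0.0027.

Request:
play_rows --commands '[0,0,-0.0013,0,0,0,0.3,0,0,-0.0027,0,0,0,0.3,0,0,-0.004,0,0,0,0.3,0,0,-0.004,0,0,0,0.3,0,0,-0.004,0,0,0,0.3]'

```text
t: 6.08
tcp_pos: [406.6, -194.5, 26.2]
tcp_rot: [[-0.169, -0.986, -0.0], [-0.986, 0.169, 0.0], [0.0, 0.0, -1.0]]
contact_force: [-0.2, -0.2, -1.2]
width: 47.7
grasp_force: 31.8
```

Converted, -0.1 cm / 75 = -0.0013, -0.05 cm / 75 = -0.0007.

Request:
play_rows --commands '[0,0,-0.0007,0,0,0,0.3,0,0,-0.0013,0,0,0,0.3,0,0,-0.0013,0,0,0,0.3,0,0,-0.0013,0,0,0,0.3,0,0,-0.0013,0,0,0,0.3]'

```text
t: 6.5
tcp_pos: [406.8, -194.6, 25.4]
tcp_rot: [[-0.169, -0.986, 0.0], [-0.986, 0.169, -0.0], [0.0, -0.0, -1.0]]
contact_force: [-0.7, 0.9, 2.0]
width: 47.4
grasp_force: 32.1
```

Request:
play_rows --commands '[0,0,0,0,0,0,1,0,0,0,0,0,0,1,0,0,0,0,0,0,1,0,0,0,0,0,0,1,0,0,0,0,0,0,1]'

```text
t: 6.92
tcp_pos: [406.7, -194.6, 25.3]
tcp_rot: [[-0.169, -0.986, 0.0], [-0.986, 0.169, -0.0], [0.0, -0.0, -1.0]]
contact_force: [-0.0, -0.5, 0.1]
width: 85.0
grasp_force: 0.0
```

Request:
play_rows --commands '[0,0,0.0027,0,0,0,1,0,0,0.0267,0,0,0,1,0,0,0.0667,0,0,0,1,0,0,0.1067,0,0,0,1,0,0,0.12,0,0,0,1]'

```text
t: 7.33
tcp_pos: [408.8, -195.3, 119.6]
tcp_rot: [[-0.168, -0.986, 0.006], [-0.986, 0.168, -0.002], [0.001, -0.006, -1.0]]
contact_force: [0.1, -0.1, 0.7]
width: 85.0
grasp_force: 0.0
```

```bash
python3 - <<'E'
from h import *
o=get_obs();print(o["tcp_pos"],o["tcp_rot"],o["t"])
np.savez("w3.npz",p=o["tcp_pos"],R=o["tcp_rot"])
cv2.imwrite("pics/w3.png",capture("wrist"))
E
```

```text
[ 408.82461407 -195.3404946   119.63573685] [[-0.16832113 -0.98571274  0.0061955 ]
 [-0.9857315   0.16831013 -0.00225907]
 [ 0.00118403 -0.00648735 -0.99997826]] 7.3333
```

View pics/w3.png

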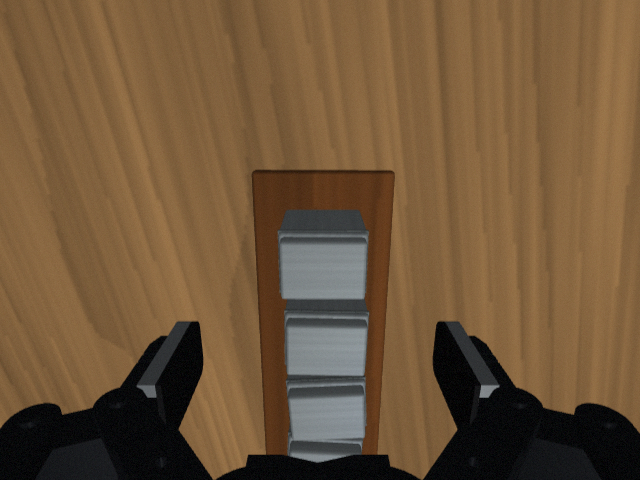

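Tin5 stands square behind tin4. Its lid corners are (281,237), (366,237), (365,298) and (283,298), and tin4's are (288,320), (367,319), (364,375) and (287,376). Tin3's lid spans (290,388) to (364,384) and down to row 437. I'll check the spacing and work out the push line.

```bash
python3 - <<'E'
from h import *
np.set_printoptions(precision=2,suppress=True)
w=np.load("w3.npz");p,R=w["p"],w["R"]
f=lambda uv,z:wray(p,R,uv,z)
for uv in ([(281,237),(366,237),(365,298),(283,298)],[(288,320),(367,319),(364,375),(287,376)],[(290,388),(364,384),(364,439),(290,439)]):
    q=f(uv,68);print(q.mean(0),np.diff(q,axis=0).tolist())
    print((q-p[:2])@R[:2,:2])
a=f([(253,171),(393,171)],8);print(a,a.mean(0),np.arctan2(*(a[0]-a[1])[::-1]))
e=f([(253,171),(266,455),(393,171),(378,455)],8);print(np.arctan2(*(e[1]-e[0])[::-1]),np.arctan2(*(e[3]-e[2])[::-1]))
E
```

```text
[ 406.81 -196.32] [[-41.81863549692065, 7.041729065609502], [4.9280463704267845, 33.476977429356], [42.53900767115903, -7.106024943186583]]
[[ 18.19 -19.6 ]
 [ 18.28  22.81]
 [-15.54  23.59]
 [-15.7  -19.54]]
[ 413.15 -149.03] [[-41.876501023873914, 6.357576299961181], [6.30841769442884, 35.25825488045518], [43.02132189397247, -6.419608870254621]]
[[-28.83 -17.22]
 [-28.05  25.13]
 [-63.87  24.85]
 [-64.78 -18.64]]
[ 420.02 -105.23] [[-42.10065585277323, 4.147879001562075], [5.2513411867663535, 39.478182800726415], [43.9114040028216, -7.171466162052411]]
[[ -72.98  -17.13]
 [ -69.98   25.07]
 [-109.78   26.54]
 [-110.1   -17.95]]
[[ 443.13 -242.91]
 [ 357.63 -228.4 ]] [ 400.38 -235.65] -0.1680895474647889
1.3956635358609604 1.4089305698579175
```

Spacing is about 48 mm and the lateral error about 1–2 mm, so the placing is good. Now I'll back off behind tin5, shut the fingers and lower to z≈18.

Converted, -4.14 cm / 75 = -0.0552, -0.71 cm / 75 = -0.0095.

Request:
play_rows --commands '[-0.0047,-0.0276,0,0,0,0,0,-0.0095,-0.0552,0,0,0,0,0,-0.0095,-0.0552,0,0,0,0,0,-0.0095,-0.0552,0,0,0,0,0,-0.0095,-0.0552,0,0,0,0,0]'

```text
t: 7.8
tcp_pos: [399.3, -235.7, 114.9]
tcp_rot: [[-0.17, -0.985, -0.001], [-0.985, 0.17, 0.0], [-0.0, 0.001, -1.0]]
contact_force: [-0.0, -0.6, -0.7]
width: 25.9
grasp_force: 0.0
```

Converted, -9.7 cm / 75 = -0.1293, -8 cm / 75 = -0.1067.

Request:
play_rows --commands '[0,0,-0.0267,0,0,0,0,0,0,-0.0533,0,0,0,0,0,0,-0.08,0,0,0,0,0,0,-0.1067,0,0,0,0,0,0,-0.1293,0,0,0,0]'

```text
t: 8.22
tcp_pos: [399.2, -235.1, 17.0]
tcp_rot: [[-0.168, -0.986, -0.001], [-0.986, 0.168, 0.0], [-0.0, 0.001, -1.0]]
contact_force: [0.2, -0.2, 0.4]
width: -0.2
grasp_force: 0.0
```

Request:
play_rows --commands '[0,0,0,0,0,0,0,0,0,0,0,0,0,0,0,0,0,0,0,0,0,0,0,0,0,0,0,0,0,0,0,0,0,0,0]'

```text
t: 8.63
tcp_pos: [400.5, -236.1, 19.4]
tcp_rot: [[-0.169, -0.986, 0.002], [-0.986, 0.169, -0.001], [0.0, -0.002, -1.0]]
contact_force: [-0.3, -0.7, 0.2]
width: -0.0
grasp_force: 0.0
```

```bash
python3 - <<'E'
from h import *
o=get_obs();print(o["tcp_pos"],o["tcp_rot"],o["contact_force"])
cv2.imwrite("pics/w4.png",capture("wrist"))
E
```

```text
[ 400.47853691 -236.06991529   19.4030364 ] [[-1.68854420e-01 -9.85638465e-01  2.23614614e-03]
 [-9.85640977e-01  1.68853468e-01 -6.09127400e-04]
 [ 2.22798365e-04 -2.30689112e-03 -9.99997314e-01]] [-0.30928794 -0.72984059  0.19805711]
```

View pics/w4.png

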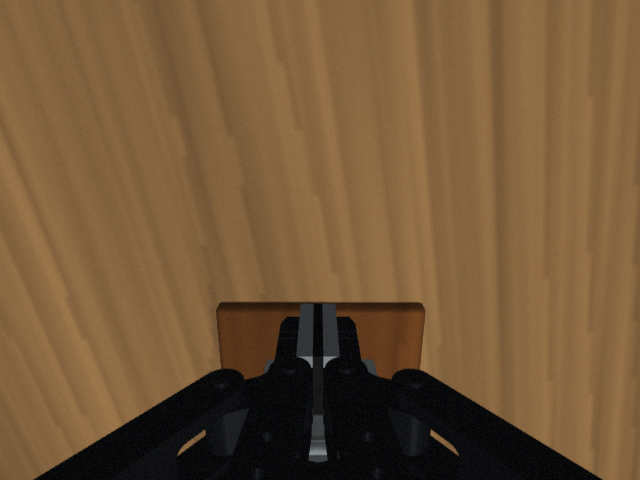

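The fingers are shut and centred on the board at column ~319, where the board spans 218–424. Now I'll push along the channel at 6 mm per row and watch the force.

Converted, 2.96 cm / 75 = 0.0395, 0.51 cm / 75 = 0.0068.

Request:
play_rows --commands '[0.0013,0.0079,0,0,0,0,0,0.0027,0.0157,0,0,0,0,0,0.004,0.0236,0,0,0,0,0,0.0055,0.0316,0,0,0,0,0,0.0068,0.0395,0,0,0,0,0]'

```text
t: 9.1
tcp_pos: [404.9, -205.7, 18.4]
tcp_rot: [[-0.169, -0.986, 0.0], [-0.986, 0.169, -0.0], [0.0, -0.0, -1.0]]
contact_force: [0.0, -1.7, 0.7]
width: 0.3
grasp_force: 0.3
```

Converted, 2.96 cm / 75 = 0.0395, 2.37 cm / 75 = 0.0316.

Request:
play_rows --commands '[0.0013,0.0079,0,0,0,0,0,0.0027,0.0157,0,0,0,0,0,0.004,0.0236,0,0,0,0,0,0.0055,0.0316,0,0,0,0,0,0.0068,0.0395,0,0,0,0,0]'

```text
t: 9.52
tcp_pos: [409.8, -176.3, 18.3]
tcp_rot: [[-0.169, -0.986, -0.0], [-0.986, 0.169, -0.0], [0.0, 0.0, -1.0]]
contact_force: [-1.3, -3.9, 0.8]
width: 0.2
grasp_force: 0.3
```

```bash
python3 - <<'E'
from h import *
o=get_obs();print(o["tcp_pos"],o["tcp_rot"][2],o["contact_force"],o["t"])
E
```

```text
[ 409.78732168 -176.31258619   18.28861704] [ 3.20124474e-04  2.05934429e-04 -9.99999928e-01] [-1.3309933 -3.9175413  0.7632657] 9.5167
```

Converted, 2.96 cm / 75 = 0.0395, 2.37 cm / 75 = 0.0316.

Request:
play_rows --commands '[0.0013,0.0079,0,0,0,0,0,0.0027,0.0157,0,0,0,0,0,0.004,0.0236,0,0,0,0,0,0.0055,0.0316,0,0,0,0,0,0.0068,0.0395,0,0,0,0,0]'

```text
t: 9.93
tcp_pos: [414.9, -146.6, 18.3]
tcp_rot: [[-0.169, -0.986, -0.0], [-0.986, 0.169, -0.0], [0.0, 0.0, -1.0]]
contact_force: [-1.7, -2.9, 1.0]
width: 0.2
grasp_force: 0.3
```

Converted, 2.96 cm / 75 = 0.0395, 2.37 cm / 75 = 0.0316.

Request:
play_rows --commands '[0.0013,0.0079,0,0,0,0,0,0.0027,0.0157,0,0,0,0,0,0.004,0.0236,0,0,0,0,0,0.0055,0.0316,0,0,0,0,0,0.0068,0.0395,0,0,0,0,0]'

```text
t: 10.35
tcp_pos: [420.0, -116.9, 18.3]
tcp_rot: [[-0.169, -0.986, -0.0], [-0.986, 0.169, 0.0], [-0.0, 0.0, -1.0]]
contact_force: [-0.4, -3.4, 0.8]
width: 0.1
grasp_force: 0.3
```

```bash
python3 - <<'E'
from h import *
im=capture("top")
c=cv2.resize(im[210:370,200:500],(800,427),interpolation=cv2.INTER_CUBIC)
s=cv2.resize(capture("side")[120:340,270:430],None,fx=2.7,fy=2.7,interpolation=cv2.INTER_CUBIC)
cv2.imwrite("pics/t5.png",cv2.convertScaleAbs(c,alpha=1.3,beta=15));cv2.imwrite("pics/s5.png",s)
E
```

View pics/t5.png

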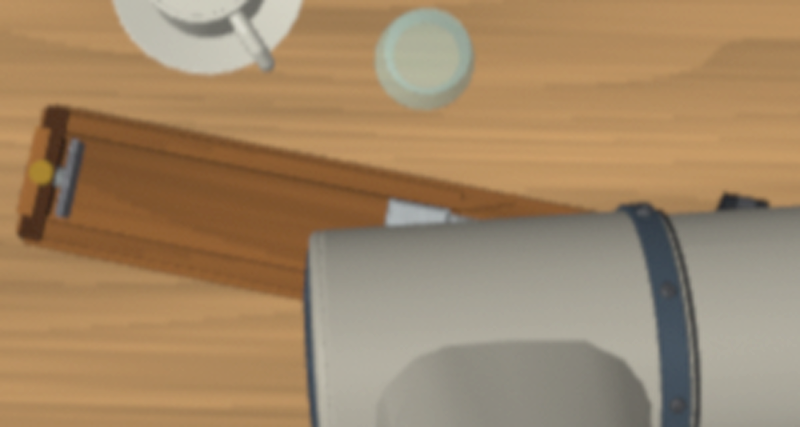

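Tin1 has entered the mouth: its front lid corner is at crop (388,203), and tin2's edge follows directly behind. The force is a steady ~3.5 N, so I'll carry on.

Converted, 2.96 cm / 75 = 0.0395, 2.37 cm / 75 = 0.0316.

Request:
play_rows --commands '[0.0013,0.0079,0,0,0,0,0,0.0027,0.0157,0,0,0,0,0,0.004,0.0236,0,0,0,0,0,0.0055,0.0316,0,0,0,0,0,0.0068,0.0395,0,0,0,0,0]'

```text
t: 10.87
tcp_pos: [425.1, -87.4, 18.3]
tcp_rot: [[-0.169, -0.986, -0.0], [-0.986, 0.169, -0.0], [0.0, 0.0, -1.0]]
contact_force: [-0.4, -3.9, 0.7]
width: -0.2
grasp_force: 0.0
```

Converted, 2.96 cm / 75 = 0.0395, 2.37 cm / 75 = 0.0316.

Request:
play_rows --commands '[0.0013,0.0079,0,0,0,0,0,0.0027,0.0157,0,0,0,0,0,0.004,0.0236,0,0,0,0,0,0.0055,0.0316,0,0,0,0,0,0.0068,0.0395,0,0,0,0,0]'

```text
t: 11.28
tcp_pos: [430.2, -57.7, 18.3]
tcp_rot: [[-0.169, -0.986, -0.0], [-0.986, 0.169, 0.0], [0.0, 0.0, -1.0]]
contact_force: [-0.1, -4.3, 0.6]
width: -0.3
grasp_force: 0.0
```

Converted, 2.96 cm / 75 = 0.0395, 2.37 cm / 75 = 0.0316.

Request:
play_rows --commands '[0.0013,0.0079,0,0,0,0,0,0.0027,0.0157,0,0,0,0,0,0.004,0.0236,0,0,0,0,0,0.0055,0.0316,0,0,0,0,0,0.0068,0.0395,0,0,0,0,0]'

```text
t: 11.7
tcp_pos: [435.3, -28.1, 18.3]
tcp_rot: [[-0.169, -0.986, -0.0], [-0.986, 0.169, 0.0], [0.0, 0.0, -1.0]]
contact_force: [-0.4, -3.2, -0.2]
width: -0.1
grasp_force: 0.0
```

Converted, 2.96 cm / 75 = 0.0395, 2.37 cm / 75 = 0.0316.

Request:
play_rows --commands '[0.0013,0.0079,0,0,0,0,0,0.0027,0.0157,0,0,0,0,0,0.004,0.0236,0,0,0,0,0,0.0055,0.0316,0,0,0,0,0,0.0068,0.0395,0,0,0,0,0]'

```text
t: 12.12
tcp_pos: [440.5, 1.4, 18.3]
tcp_rot: [[-0.169, -0.986, -0.0], [-0.986, 0.169, -0.0], [0.0, 0.0, -1.0]]
contact_force: [-0.8, -3.0, 0.6]
width: 0.2
grasp_force: 0.0
```

Request:
play_rows --commands '[0.0013,0.0079,0,0,0,0,0,0.0027,0.0157,0,0,0,0,0,0.004,0.0236,0,0,0,0,0,0.0055,0.0316,0,0,0,0,0,0.0068,0.0395,0,0,0,0,0]'

```text
t: 12.53
tcp_pos: [445.5, 31.0, 18.3]
tcp_rot: [[-0.169, -0.986, -0.0], [-0.986, 0.169, -0.0], [0.0, 0.0, -1.0]]
contact_force: [-1.1, -4.0, 0.8]
width: 0.0
grasp_force: 0.0
```

Converted, 1.48 cm / 75 = 0.0197, 1.18 cm / 75 = 0.0157.

Request:
play_rows --commands '[0.0007,0.0039,0,0,0,0,0,0.0013,0.0079,0,0,0,0,0,0.002,0.0117,0,0,0,0,0,0.0027,0.0157,0,0,0,0,0,0.0033,0.0197,0,0,0,0,0]'

```text
t: 12.95
tcp_pos: [448.0, 45.4, 18.3]
tcp_rot: [[-0.169, -0.986, -0.0], [-0.986, 0.169, -0.0], [0.0, 0.0, -1.0]]
contact_force: [-0.5, -3.2, -0.3]
width: 0.1
grasp_force: 0.0
```

```bash
python3 - <<'E'
from h import *
np.set_printoptions(precision=2,suppress=True)
im=capture("top");o=get_obs();print(o["tcp_pos"],o["contact_force"])
# sample brightness along centre line of the channel at z=68 (tin tops) and z=30 (pad)
c=calibration("top");O=np.array([445.2,31.5]);ex=np.array([.169,.9856]);ey=np.array([-.9856,.169])
for y,z in((-15,68),(-15,30),(-10,68)):
    x=np.arange(150,262,2.);P=np.c_[O+x[:,None]*ex+y*ey,np.full(len(x),z)]
    uv=cv2.projectPoints(P,np.array(c["rvec"]),np.array(c["tvec"]),np.array([[c["fx"],0,c["cx"]],[0,c["fy"],c["cy"]],[0,0,1]]),None)[0].reshape(-1,1,2).astype(np.float32)
    v=cv2.remap(im,uv,None,cv2.INTER_LINEAR).reshape(-1,3)
    print(y,z,list(zip(x.astype(int).tolist(),v[:,0].tolist())))
E
```

```text
[448.18  45.91  18.28] [-0.58 -1.76 -0.73]
-15 68 [(150, 128), (152, 129), (154, 128), (156, 127), (158, 128), (160, 127), (162, 127), (164, 128), (166, 129), (168, 126), (170, 108), (172, 90), (174, 93), (176, 118), (178, 128), (180, 128), (182, 128), (184, 127), (186, 129), (188, 130), (190, 129), (192, 128), (194, 127), (196, 128), (198, 127), (200, 128), (202, 130), (204, 127), (206, 98), (208, 44), (210, 25), (212, 25), (214, 24), (216, 24), (218, 25), (220, 25), (222, 25), (224, 29), (226, 36), (228, 45), (230, 65), (232, 75), (234, 52), (236, 18), (238, 9), (240, 10), (242, 13), (244, 13), (246, 18), (248, 27), (250, 31), (252, 31), (254, 35), (256, 52), (258, 65), (260, 67)]
-15 30 [(150, 128), (152, 128), (154, 128), (156, 129), (158, 128), (160, 128), (162, 128), (164, 127), (166, 126), (168, 128), (170, 129), (172, 129), (174, 121), (176, 100), (178, 84), (180, 102), (182, 124), (184, 128), (186, 128), (188, 128), (190, 128), (192, 129), (194, 130), (196, 128), (198, 128), (200, 128), (202, 128), (204, 127), (206, 128), (208, 129), (210, 128), (212, 108), (214, 57), (216, 
[... 195 characters left out ...]
2, 13), (254, 16), (256, 26), (258, 31), (260, 30)]
-10 68 [(150, 130), (152, 131), (154, 129), (156, 128), (158, 128), (160, 127), (162, 127), (164, 128), (166, 129), (168, 126), (170, 105), (172, 88), (174, 93), (176, 120), (178, 128), (180, 128), (182, 129), (184, 129), (186, 130), (188, 130), (190, 129), (192, 128), (194, 128), (196, 127), (198, 127), (200, 129), (202, 129), (204, 127), (206, 99), (208, 46), (210, 24), (212, 24), (214, 23), (216, 23), (218, 23), (220, 24), (222, 23), (224, 29), (226, 34), (228, 45), (230, 66), (232, 69), (234, 47), (236, 19), (238, 8), (240, 10), (242, 12), (244, 12), (246, 18), (248, 27), (250, 31), (252, 31), (254, 35), (256, 51), (258, 63), (260, 65)]
```

The row is closed, with tin tops meeting at 36 mm spacing. Tin1's front is at about x≈208 and the pad at about 231–236, so roughly 24 mm remain. I'll advance 15 mm and then creep.

Request:
play_rows --commands '[0.0007,0.0039,0,0,0,0,0,0.0013,0.0079,0,0,0,0,0,0.002,0.0117,0,0,0,0,0,0.0027,0.0157,0,0,0,0,0,0.0033,0.0197,0,0,0,0,0]'

```text
t: 13.42
tcp_pos: [450.5, 60.3, 18.3]
tcp_rot: [[-0.169, -0.986, 0.0], [-0.986, 0.169, 0.0], [-0.0, -0.0, -1.0]]
contact_force: [-0.6, -3.5, -0.1]
width: -0.3
grasp_force: 0.0
```

Converted, 0.49 cm / 75 = 0.0065, 0.4 cm / 75 = 0.0053.

Request:
play_rows --commands '[0.0003,0.0013,0,0,0,0,0,0.0004,0.0027,0,0,0,0,0,0.0007,0.004,0,0,0,0,0,0.0009,0.0053,0,0,0,0,0,0.0011,0.0065,0,0,0,0,0]'

```text
t: 13.83
tcp_pos: [451.3, 65.0, 18.3]
tcp_rot: [[-0.169, -0.986, -0.0], [-0.986, 0.169, -0.0], [0.0, 0.0, -1.0]]
contact_force: [-0.1, -2.7, 0.4]
width: 0.0
grasp_force: 0.0
```

Converted, 0.25 cm / 75 = 0.0033, 0.2 cm / 75 = 0.0027.

Request:
play_rows --commands '[0.0001,0.0007,0,0,0,0,0,0.0003,0.0013,0,0,0,0,0,0.0004,0.002,0,0,0,0,0,0.0004,0.0027,0,0,0,0,0,0.0005,0.0033,0,0,0,0,0]'

```text
t: 14.25
tcp_pos: [451.7, 67.5, 18.3]
tcp_rot: [[-0.169, -0.986, -0.0], [-0.986, 0.169, 0.0], [-0.0, 0.0, -1.0]]
contact_force: [0.0, -4.0, 0.7]
width: 0.1
grasp_force: 0.0
```

Converted, 0.25 cm / 75 = 0.0033, 0.2 cm / 75 = 0.0027.

Request:
play_rows --commands '[0.0001,0.0007,0,0,0,0,0,0.0003,0.0013,0,0,0,0,0,0.0004,0.002,0,0,0,0,0,0.0004,0.0027,0,0,0,0,0,0.0005,0.0033,0,0,0,0,0]'

```text
t: 14.67
tcp_pos: [452.1, 70.0, 18.3]
tcp_rot: [[-0.169, -0.986, 0.0], [-0.986, 0.169, 0.0], [-0.0, -0.0, -1.0]]
contact_force: [-0.4, -4.2, 0.3]
width: -0.3
grasp_force: 0.0
```

Converted, 0.15 cm / 75 = 0.002, 0.12 cm / 75 = 0.0016.

Request:
play_rows --commands '[0.0001,0.0004,0,0,0,0,0,0.0001,0.0008,0,0,0,0,0,0.0003,0.0012,0,0,0,0,0,0.0003,0.0016,0,0,0,0,0,0.0004,0.002,0,0,0,0,0]'

```text
t: 15.08
tcp_pos: [452.4, 71.5, 18.3]
tcp_rot: [[-0.169, -0.986, -0.0], [-0.986, 0.169, 0.0], [-0.0, 0.0, -1.0]]
contact_force: [0.4, -3.8, 0.4]
width: 0.0
grasp_force: 0.0
```

Converted, 0.15 cm / 75 = 0.002, 0.12 cm / 75 = 0.0016.

Request:
play_rows --commands '[0.0001,0.0004,0,0,0,0,0,0.0001,0.0008,0,0,0,0,0,0.0003,0.0012,0,0,0,0,0,0.0003,0.0016,0,0,0,0,0,0.0004,0.002,0,0,0,0,0]'

```text
t: 15.5
tcp_pos: [452.6, 72.9, 18.3]
tcp_rot: [[-0.169, -0.986, -0.0], [-0.986, 0.169, -0.0], [0.0, 0.0, -1.0]]
contact_force: [-0.4, -4.5, 0.6]
width: 0.1
grasp_force: 0.0
```

Converted, 0.15 cm / 75 = 0.002, 0.12 cm / 75 = 0.0016.

Request:
play_rows --commands '[0,0.0004,0,0,0,0,0,0.0001,0.0008,0,0,0,0,0,0.0001,0.0012,0,0,0,0,0,0.0003,0.0016,0,0,0,0,0,0.0003,0.002,0,0,0,0,0]'

```text
t: 15.92
tcp_pos: [452.3, 73.6, 18.1]
tcp_rot: [[-0.169, -0.986, -0.001], [-0.986, 0.169, -0.002], [0.002, 0.001, -1.0]]
contact_force: [-1.4, -8.2, 1.4]
width: 0.1
grasp_force: 0.0
```

That is contact: the force has risen to about 8.3 N, against ~3.7 N of sliding friction. I'll add a little for ~8 N at the pad.

Converted, 0.06 cm / 75 = 0.0008, 0.04 cm / 75 = 0.0005.

Request:
play_rows --commands '[0,0.0003,0,0,0,0,0,0.0001,0.0005,0,0,0,0,0,0.0001,0.0008,0,0,0,0,0,0.0001,0.0008,0,0,0,0,0,0.0001,0.0008,0,0,0,0,0]'

```text
t: 16.33
tcp_pos: [452.3, 73.7, 18.1]
tcp_rot: [[-0.169, -0.986, -0.002], [-0.986, 0.169, -0.002], [0.002, 0.001, -1.0]]
contact_force: [-1.5, -9.3, 1.4]
width: 0.0
grasp_force: 0.0
```

Converted, 0.1 cm / 75 = 0.0013, 0.08 cm / 75 = 0.0011.

Request:
play_rows --commands '[0,0.0004,0,0,0,0,0,0.0001,0.0008,0,0,0,0,0,0.0001,0.0011,0,0,0,0,0,0.0003,0.0013,0,0,0,0,0,0.0003,0.0013,0,0,0,0,0]'

```text
t: 16.75
tcp_pos: [452.2, 74.1, 18.1]
tcp_rot: [[-0.169, -0.986, -0.002], [-0.986, 0.169, -0.003], [0.004, 0.002, -1.0]]
contact_force: [0.1, -11.7, 1.3]
width: -0.2
grasp_force: 0.0
```

Request:
play_rows --commands '[0,0,0,0,0,0,0,0,0,0,0,0,0,0,0,0,0,0,0,0,0,0,0,0,0,0,0,0,0,0,0,0,0,0,0]'

```text
t: 17.17
tcp_pos: [452.3, 74.1, 18.1]
tcp_rot: [[-0.169, -0.986, -0.002], [-0.986, 0.169, -0.003], [0.004, 0.002, -1.0]]
contact_force: [-0.5, -11.8, 1.6]
width: 0.3
grasp_force: 0.0
```

The push is about 11.8 N in total, so about 8 N at the pad. I'll hold for a second, then back away slowly.

Request:
play_rows --commands '[0,0,0,0,0,0,0,0,0,0,0,0,0,0,0,0,0,0,0,0,0,0,0,0,0,0,0,0,0,0,0,0,0,0,0]'

```text
t: 17.58
tcp_pos: [452.2, 74.1, 18.1]
tcp_rot: [[-0.169, -0.986, -0.002], [-0.986, 0.169, -0.003], [0.004, 0.002, -1.0]]
contact_force: [-1.6, -11.6, 1.2]
width: -0.1
grasp_force: 0.0
```

Request:
play_rows --commands '[0,0,0,0,0,0,0,0,0,0,0,0,0,0,0,0,0,0,0,0,0,0,0,0,0,0,0,0,0,0,0,0,0,0,0]'

```text
t: 18.0
tcp_pos: [452.2, 74.1, 18.1]
tcp_rot: [[-0.169, -0.986, -0.002], [-0.986, 0.169, -0.003], [0.004, 0.002, -1.0]]
contact_force: [-0.9, -12.0, 1.2]
width: 0.1
grasp_force: 0.0
```

Converted, -0.25 cm / 75 = -0.0033, -0.2 cm / 75 = -0.0027.

Request:
play_rows --commands '[-0.0001,-0.0007,0,0,0,0,0,-0.0003,-0.0013,0,0,0,0,0,-0.0004,-0.002,0,0,0,0,0,-0.0004,-0.0027,0,0,0,0,0,-0.0005,-0.0033,0,0,0,0,0]'

```text
t: 18.42
tcp_pos: [452.6, 73.7, 18.1]
tcp_rot: [[-0.169, -0.986, -0.0], [-0.986, 0.169, 0.0], [-0.0, 0.0, -1.0]]
contact_force: [-1.5, -1.6, -0.4]
width: 0.4
grasp_force: 0.0
```

Converted, -3 cm / 75 = -0.04, -1.5 cm / 75 = -0.02.

Request:
play_rows --commands '[-0.0003,-0.0013,0,0,0,0,0,-0.0007,-0.004,0,0,0,0,0,-0.0013,-0.008,0,0,0,0,0,-0.0033,-0.02,0,0,0,0,0,-0.0067,-0.04,0,0,0,0,0]'

```text
t: 18.83
tcp_pos: [448.4, 43.9, 18.5]
tcp_rot: [[-0.168, -0.986, 0.001], [-0.986, 0.168, 0.001], [-0.001, -0.001, -1.0]]
contact_force: [-0.1, 0.3, -0.2]
width: 0.1
grasp_force: 0.0
```

Converted, 10 cm / 75 = 0.1333, 8 cm / 75 = 0.1067.

Request:
play_rows --commands '[-0.004,-0.0267,0,0,0,0,0,-0.004,-0.0267,0.0267,0,0,0,0,-0.004,-0.0267,0.0667,0,0,0,0,-0.004,-0.0267,0.1067,0,0,0,0,-0.004,-0.0267,0.1333,0,0,0,0]'

```text
t: 19.25
tcp_pos: [445.8, 23.1, 121.2]
tcp_rot: [[-0.169, -0.986, 0.004], [-0.986, 0.169, 0.001], [-0.001, -0.003, -1.0]]
contact_force: [0.6, 0.3, -0.3]
width: -0.1
grasp_force: 0.0
```

```bash
python3 - <<'E'
from h import *
im=capture("top");o=get_obs();print(o["t"],o["contact_force"])
c=calibration("top");O=np.array([445.2,31.5]);ex=np.array([.169,.9856]);ey=np.array([-.9856,.169])
for y in(-15,):
    x=np.arange(30,250,2.);P=np.c_[O+x[:,None]*ex+y*ey,np.full(len(x),68)]
    uv=cv2.projectPoints(P,np.array(c["rvec"]),np.array(c["tvec"]),np.array([[c["fx"],0,c["cx"]],[0,c["fy"],c["cy"]],[0,0,1]]),None)[0].reshape(-1,1,2).astype(np.float32)
    v=cv2.remap(im,uv,None,cv2.INTER_LINEAR).reshape(-1,3)[:,0]
    print(" ".join(f"{int(a)}:{b}" for a,b in zip(x,v) if b<120))
E
```

```text
19.3 [ 1.53426    -1.12976277  3.30915676]
30:108 32:107 34:107 36:106 38:106 40:105 42:106 44:105 46:104 48:105 50:104 52:102 54:102 56:101 58:101 60:101 62:99 64:99 66:98 68:98 70:96 72:95 74:95 76:94 78:93 80:92 82:91 84:91 86:89 88:89 90:87 92:85 94:84 96:82 98:79 100:78 102:80 104:90 106:106 108:115 126:112 128:92 130:97 162:108 164:90 166:93 168:118 198:110 200:85 202:90 234:93 236:38 238:12 240:11 242:12 244:12 246:18 248:27
```

The joints between tins sit at x = 128, 164 and 200 (36 mm pitch), tin1's front is at the pad, and the robot is clear. I'm handing in.

```bash
python3 -c "
from station import *
print(finish_job())"
```

```text
the job is handed in; nothing more can be done
None
```

I handed in the job (19 s on the robot's clock; no verdict was returned): the stray tin was set about 12 mm behind the last one and released, and the five were pushed into the channel, pressed against the pad at an estimated 8 N for over a second, and left resting there; the final image showed tins 1–4 closed up at 36 mm spacing, with the arm hiding the joint to tin 5.

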